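# Set the photometer's filter turret by clicks and load the sample tube

### The arm

A 7-joint arm with a two-finger parallel gripper is mounted at the origin on a cart in front of the work surface, level with it; the furniture and walls round the work are solid. World frame = base frame: x ahead of the robot, y to its left, z up, the work surface at z = 0. Lengths are in m, angles in rad, forces in N, time in s.
With the tool pointing down it reaches from about 0.4 to 0.75 m from the base axis. Payload 19.5 kg.
Tool frame: the origin (TCP) lies at the very end of the fingers, on their centre line; the grasp point (between the pads) lies 19 mm behind it (manip.grip_point_offset is the distance from the TCP to the grasp point, in m); z points along the fingers, y is the line along which they close (so a half turn about z gives the same grasp; the last joint's range is limited). The gripper opens to 85 mm and grips with 20 to 120 N. Pads are 22 mm wide; open, the fingers measure 114 mm over their backs; the gripper's body (76 mm by 85 mm) begins 54 mm behind the grasp point. The pads swing forward as they close: fully open they stand 13 mm farther back than shut.
Start: joints at [-1.173, 0.707, -0.028, 1.485, 0.022, 0.951, -0.075], TCP at [0.245, 0.52, 0.231] pointing down, gripper open.
Joint ranges: [-2.71, 2.71], [-0.32, 2.16], [-1.57, 1.52], [0, 2.45], [-1.46, 4.6], [0, 2.02], [-2.83, 2.83]. Speed limits (rad/s): [1.89, 1.89, 2.57, 2.57, 3.01, 3.01, 3.01].

### API

Orientations are given as a rotation vector (axis times angle).
In Python, from rig import manip gives the robot as it stands.
- The arm moves only by the shell command python3 -m creep 'ROWS' [FORCE]. ROWS is JSON, a list of rows, each a list of 5 numbers: the opening, from 0 (shut) to 1 (fully open), then the shift along the tool's x, y, z each as a share of 1 m, from -1 to 1, then the turn about the tool's z as a share of 180 degrees, from -1 to 1. In form: [[claw, tx, ty, tz, yaw], ...]. A call has 1 to 12 rows; each row is the pose to reach, as a shift and turn from the pose commanded when the call began, along the tool's axes at that moment, turning the shorter way round; what a row does not reach only later rows make up. A row lasts 1/10 s, in which the tool goes at most 50 mm and 8.59 degrees, less where a joint would pass 70% of its speed; a pose out of reach is approached as far as the arm can. A call with a number of a shift or a turn outside -1 to 1 is refused whole. A call with a gripper value outside its range is refused whole. The fingers move at their own pace and stop on an object; FORCE is the grip in N (left out, the last holds). Time passes only in rows, so rows that repeat a pose let the fingers close. It gives the time, the measured TCP pose, the force, the opening and the grip force at its end, in the units of the state.
- manip.read_state(): the state, without advancing time (a new reading comes with each control period).
- manip.grab_frame(name): name is "side" or "top" or "wrist"; returns a dict with "frame" (480x640x3 uint8, blue, green, red), "fov_y" (degrees; the focal length in pixels is half the picture's height over the tangent of half this angle, whatever the lens; pixels are square), "cx", "cy" (the principal point, pixels), "rvec" (rotation vector, rad) and "tvec" (3), from world to camera coordinates, as OpenCV has them. Camera axes: x right, y down, z forward; pixel columns grow to the right and rows downward; lengths in m; the calibration is good to about 2 mm. A picture is of the moment at which its call begins. There is no depth.
- manip.hand_in(): hands the job in; it is judged then, once.
The state is a dict: "t": time; "q": joint angles; "qd": joint speeds; "joint_torque": joint torques, N m; "position": TCP position; "eef_rot": TCP orientation; "ft_force": force on the tool from outside, world axes, zero at the start; "moment": the same for the moment, N m; "width": opening from 0.0 (shut) to 1.0 (fully open); "grasp_force": force on a finger pad.
Only numpy, scipy, OpenCV 4.12 (cv2) and the standard library are available. Lean on these libraries where they do the work, as an engineer would, in place of code of your own. Each camera call takes 0.05 s, during which the arm holds its last target. There are 200 camera calls.

### The job

Get the grey photometer ready for the next reading. The numbers on its round black filter knob have worn off, so turn the knob anticlockwise (seen from above) until you feel it come gently up against its end stop, then four clicks clockwise, and leave it resting in that fourth click. Put the sample tube that stands alone in its row of the rack upright into the photometer's round well, pushed fully home, and leave everything else where it stands.

Things in the scene. Friction and masses are not known exactly. Their poses are not given: they have to be found in the camera images.
- photometer: Fixed grey bench photometer, 172 x 204 mm, origin under its middle. x points to the back, where a 22 mm higher sloping console with display and four keys begins 40 mm behind the origin; y to its left. Flat deck 75 mm above the worktop: the filter knob on the deck's left half (+y), the tube well on its right half.
- knob_centre (a point): Middle of the filter knob's top face, on its upright axis. Round black knob, fluted all round alike (no pointer), 48 mm across, 30 mm high, Deck is 31 mm below this point; nothing else stands within 62 mm of the axis. Axes are the photometer's and do not turn with the knob, whose angle is not measured.
- well_mouth (a point): Centre of the tube well's mouth, at the top of a round aluminium collar (27 mm outside) that stands 6 mm above the deck, 98 mm from the knob axis. Upright bore 15 mm wide, flat floor 50 mm below this point.
- knob_index (a point): Inner end of the index bar on the deck, 32 mm in front (-x) of the knob's axis. Knob feel: sprung detent, clicks 22.5 degrees apart, self-centring when let go: resists with 0.2 to 0.3 N m leaving a click, helps as much into the next. It starts one to three clicks from the end stop: a sprung pad met about 4 degrees past the last click, some 4 N m/rad; over 20 N on it (0.7 N m) forces it.
- sample_tube: The sample tube: clear ribbed plastic tube, 86 mm tall, about 15 g, origin at the centre of its foot, z along it. Upper 34 mm (from 52 mm up) is 16 mm wide (ribs to 19 mm), the part below 12.8 mm. Stands alone in the rack row farther from the spare tubes, its foot 4 mm above the worktop. Home in the well its foot is on the well floor and the wide part 2 mm above the collar.
- tube_rack: Green loose tube rack, 86 x 225 x 55 mm, two rows of seven holes, long side along its y, origin under its middle, floor 4 mm thick. Rows at its x = +21 mm (sample tube, middle hole) and x = -21 mm (spare tubes); holes 30 mm apart along y; top at 55 mm.
- spare_tube_1: Bystander: tube like the sample tube, in the rack's other row, at the rack's y = -90 mm; origin at its foot.
- spare_tube_2: Bystander: tube like the sample tube, in the rack's other row, at the rack's y = +60 mm; origin at its foot.
- spare_tube_3: Bystander: tube like the sample tube, in the rack's other row, at the rack's y = +90 mm; origin at its foot.
- sample_cup_a: Bystander: open clear sample cup with leaves, 50 mm wide, 87 mm tall; origin under its middle.
- sample_cup_b: Bystander: open clear sample cup, 50 mm wide, 87 mm tall; origin under its middle.
- timer: Bystander: small white bench timer lying flat, 58 x 66 x 18 mm; origin under its middle.
- reagent_bottle: Bystander: small white plastic bottle behind the photometer, 35 mm wide, 74 mm tall; origin under its middle.

How it is judged:
On the way, in this order (a step that is already met when the one before it is completed fails the run):
1. the filter knob is brought up against its end stop (contact force between wheel_lug and stop_pad above 1 N), for 0.05 s.
2. the filter turret rests in the fourth click from the stop (contact force between detent_ball and wheel_tooth4 above 0.5 N and contact force between detent_ball and wheel_tooth5 above 0.5 N), for 0.3 s.
At the end, for the whole second after the job is handed in: The filter turret rests in the fourth click from its end stop; the sample tube stands in the photometer's well, foot within 4 mm of the well floor and of the well's axis, less than 0.1 rad off upright and at rest, and nothing has been displaced (all of step 2 and horizontal distance between sample_tube and well_mouth below 0.004 m and z of sample_tube in the frame of well_mouth below -0.046 m and angle between sample_tube's own z axis and vertical below 0.1 rad and linear speed of sample_tube below 0.02 m/s); the robot touches nothing.
It fails at once if the end stop is forced (more than 20 N on its pad) (contact force between wheel_lug and stop_pad above 20 N).
It fails at once if a cup, bottle, spare tube, the timer or the rack is moved by more than 30 mm (distance of any of spare_tube_1, spare_tube_2, spare_tube_3, sample_cup_a, sample_cup_b, timer, reagent_bottle, tube_rack from where it was at the start of the episode above 0.03 m).
It fails at once if a cup, the bottle or a spare tube is tipped over (angle between any of spare_tube_1, spare_tube_2, spare_tube_3, sample_cup_a, sample_cup_b, reagent_bottle's own z axis and vertical above 0.5 rad).
It also fails if it takes over 72 s, if anything falls off the work surface, if the arm or the gripper's body presses on something with over 40 N, if the wrist force passes 120 N, or if a joint passes its speed limit or range.

## Working session

There is one attempt and no reset: what is moved stays moved. The work goes in short steps, Python scripts to look and compute and a shell command to move; the robot and the scene stay as the last step left them, time stands still between calls to the robot, and variables do not carry over. Pictures are saved under pics/ and viewed, at most 10 in all, crops included, and the job is handed in when it is done.

```bash
ls; mkdir -p pics; cat > h.py <<'E'
import numpy as np, cv2
from rig import manip
def grab(n):
    f=manip.grab_frame(n); np.savez(f'pics/{n}.npz',**{k:np.array(v) for k,v in f.items()}); return f
def K(f):
    F=240/np.tan(np.radians(f['fov_y'])/2); return np.array([[F,0,f['cx']],[0,F,f['cy']],[0,0,1.]])
def ray(f,u,v):
    R,_=cv2.Rodrigues(np.array(f['rvec'],float)); t=np.array(f['tvec'],float).ravel()
    return -R.T@t, R.T@np.linalg.inv(K(f))@np.array([u,v,1.])
def onz(f,u,v,z):
    o,d=ray(f,u,v); return o+d*(z-o[2])/d[2]
def proj(f,p):
    return cv2.projectPoints(np.array(p,float).reshape(-1,1,3),np.array(f['rvec'],float),np.array(f['tvec'],float),K(f),None)[0].reshape(-1,2)
def load(n):
    return dict(np.load(f'pics/{n}.npz'))
E
python3 - <<'E'
from h import *
for n in ['top','side']:
    f=grab(n); cv2.imwrite(f'pics/{n}0.png',f['frame']); print(n,f['fov_y'],f['cx'],f['cy'],ray(f,320,240))
s=manip.read_state(); print(s)
E
```

```text
pics
top 56.98986366432076 325.2926570554865 240.63796438669382 (array([ 0.36930762, -0.30221445,  1.02126223]), array([ 0.19070095,  0.01167368, -0.98165282]))
side 46.65954612112971 309.01726519329793 245.06500444090594 (array([ 0.51945762, -1.1641973 ,  0.44598107]), array([ 0.05076557,  0.93436027, -0.35336397]))
{'t': 0.1, 'q': array([-1.17269868,  0.70702004, -0.02761673,  1.48493164,  0.02198438,
        0.95087828, -0.07548257]), 'qd': array([-0.00039314, -0.00256387, -0.00054084, -0.00093798, -0.00030567,
       -0.00132622,  0.00201563]), 'joint_torque': array([ 2.56244974e-03, -8.84297991e+01,  1.23693008e+00, -2.36450601e+01,
        1.69459783e-02,  5.18285247e-03,  1.07522765e-04]), 'position': array([0.24471134, 0.52008426, 0.23089095]), 'eef_rot': array([-6.85225999e-01, -3.06575800e+00,  1.43881083e-03]), 'ft_force': array([-0.37267641, -0.3489444 ,  0.39939623]), 'moment': array([-0.00250005,  0.00995132,  0.0139283 ]), 'grasp_force': 0.0, 'width': 0.997583041770195}
```

View pics/top0.png

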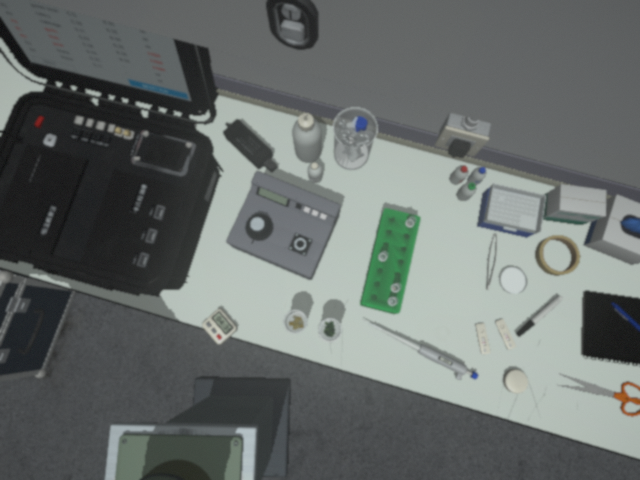

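View pics/side0.png

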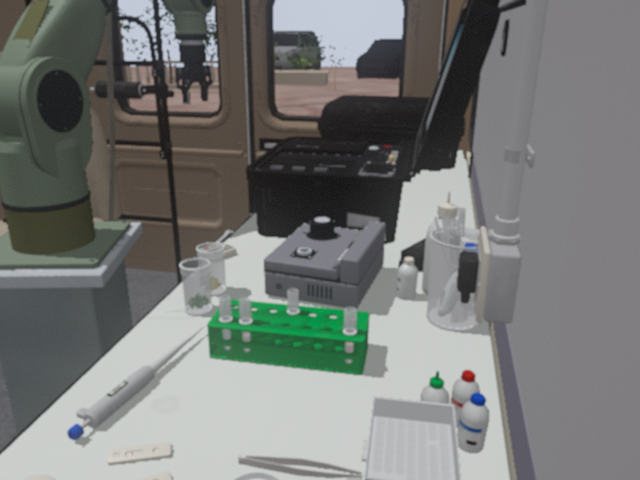

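Top view: knob near (259,226), well (300,243), lone tube (383,256), spares (409,223), (395,287), (392,300). The cups are at (297,318) and (330,328), and the timer is at (220,325). I'll zoom in to refine these.

```bash
python3 - <<'E'
from h import *
f=load('top'); im=f['frame']
c=cv2.resize(im[165:325,220:430],None,fx=3.75,fy=3.75,interpolation=cv2.INTER_CUBIC); cv2.imwrite('pics/c1.png',c[:600,:800])
g=load('side')
c=cv2.resize(g['frame'][205:375,205:405],None,fx=3.5,fy=3.5,interpolation=cv2.INTER_CUBIC); cv2.imwrite('pics/c2.png',c)
hsv=cv2.cvtColor(im,cv2.COLOR_BGR2HSV)
m=cv2.inRange(hsv,(50,120,40),(80,255,255)); m[:,:350]=0; m[:,430:]=0
m=cv2.morphologyEx(m,cv2.MORPH_CLOSE,np.ones((9,9)))
cs=max(cv2.findContours(m,0,1)[0],key=cv2.contourArea); b=cv2.boxPoints(cv2.minAreaRect(cs)); print('rack box',b)
P=np.array([onz(f,*p,0.055) for p in b]); print(P, np.linalg.norm(np.diff(P,axis=0),axis=1))
for n,p,z in [('knob',(259,226),.106),('well',(300,243),.081),('tube',(383,256),.09),('s',(409,223),.09),('s',(395,287),.09),('s',(392,300),.09)]: print(n,onz(f,*p,z))
E
```

```text
rack box [[360.7897  304.2833 ]
 [383.66525 208.20602]
 [420.43777 216.9614 ]
 [397.56223 313.03867]]
[[ 0.41710933 -0.38236641  0.055     ]
 [ 0.63331298 -0.43281407  0.055     ]
 [ 0.61477898 -0.51554776  0.055     ]
 [ 0.40005717 -0.4618847   0.055     ]] [0.22201122 0.08478427 0.22132596]
knob [ 0.57452291 -0.16131182  0.106     ]
well [ 0.54441401 -0.24793486  0.081     ]
tube [ 0.51840682 -0.42623828  0.09      ]
s [ 0.59188565 -0.48278717  0.09      ]
s [ 0.45294371 -0.45124866  0.09      ]
s [ 0.42564408 -0.44472639  0.09      ]
```

View pics/c1.png

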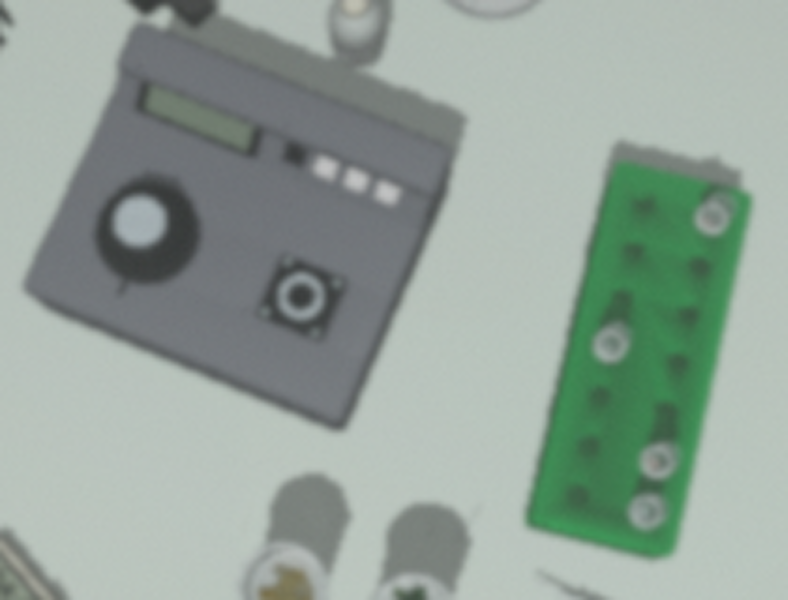

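View pics/c2.png

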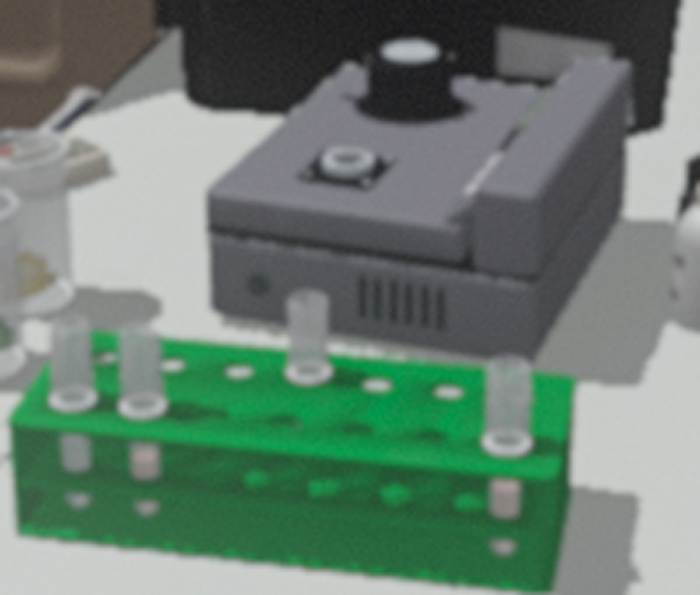

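The crops show the knob cap at top (257.3,224.2) / side (322.4,219.3). The well is at top (300,243.9) / side (304.4,250.1). The tube ring is at top (382.9,256.5), with the tube's top at side (293.3,289.5) and its ring at side (293.3,310.5).

```bash
cat >> h.py <<'E'
def tri(f,a,g,b):
    o1,d1=ray(f,*a);o2,d2=ray(g,*b)
    A=np.c_[d1,-d2]; s=np.linalg.lstsq(A,o2-o1,rcond=None)[0]
    p,q=o1+s[0]*d1,o2+s[1]*d2; return (p+q)/2,np.linalg.norm(p-q)
E
python3 - <<'E'
from h import *
f=load('top');g=load('side')
for n,a,b in [('knob',(257.3,224.2),(322.4,219.3)),('well',(300,243.9),(304.4,250.1)),('tubetop',(382.9,256.5),(293.3,289.5)),('tubering',(382.9,256.5),(293.3,310.5))]: print(n,*tri(f,a,g,b))
k=onz(f,257.3,224.2,.106);w=onz(f,300,243.9,.081); print(k,w,np.linalg.norm((k-w)[:2]))
r=lambda x,y:(220+x/3.75,165+y/3.75)
for z in(.057,.09):
  T=[onz(f,*r(*p),z) for p in [(611,343),(712,217),(658,460),(646,510)]]; print(z,T,np.linalg.norm(T[1]-T[3]))
# top of the tube seen in side image: candidate axis
for p in [(293.3,289.5),(293.3,310.5)]:
  print([onz(g,*p,z) for z in(.09,.056)])
# deck corners front edge z .075, photometer axis
print(onz(f,*r(28,285),.075),onz(f,*r(340,420),.075))
s=manip.read_state();print(cv2.Rodrigues(s['eef_rot'])[0])
E
```

```text
knob [ 0.57820379 -0.15773945  0.10748834] 0.00036653495812920473
well [ 0.54208548 -0.24800643  0.08074239] 0.000781612260077367
tubetop [ 0.51921984 -0.42602999  0.08927396] 0.003526233271169371
tubering [ 0.52155453 -0.43040202  0.05744406] 0.0018691439636272533
[ 0.57835577 -0.15751412  0.106     ] [ 0.54243494 -0.24799785  0.081     ] 0.09735303006017844
0.057 [array([ 0.52264465, -0.43048204,  0.057     ]), array([ 0.60012243, -0.4911335 ,  0.057     ]), array([ 0.45447901, -0.45753381,  0.057     ]), array([ 0.42550192, -0.45033778,  0.057     ])] 0.17932265725898608
0.09 [array([ 0.51739699, -0.42609233,  0.09      ]), array([ 0.59222325, -0.48466812,  0.09      ]), array([ 0.45156418, -0.45221831,  0.09      ]), array([ 0.42357878, -0.44526855,  0.09      ])] 0.1731856879939968
[array([ 0.5209574 , -0.42687265,  0.09      ]), array([ 0.52110065, -0.35645026,  0.056     ])]
[array([ 0.52053395, -0.49218973,  0.09      ]), array([ 0.52063675, -0.42800581,  0.056     ])]
[ 0.54651793 -0.08959621  0.075     ] [ 0.47184984 -0.27282307  0.075     ]
[[-9.04840839e-01  4.25749819e-01 -3.85514981e-04]
 [ 4.25749993e-01  9.04840437e-01 -8.52466550e-04]
 [-1.41079355e-05 -9.35479548e-04 -9.99999562e-01]]
```

```bash
python3 -m creep '[[0.75,0,0,-0.05,0],[0.75,-0.1,-0.08,-0.05,0],[0.75,-0.2,-0.16,-0.05,0],[0.75,-0.3,-0.24,-0.05,0],[0.75,-0.3,-0.24,-0.05,0],[0.75,-0.3,-0.24,-0.05,0],[0.75,-0.4,-0.32,-0.05,0],[0.75,-0.4,-0.32,-0.05,0],[0.75,-0.5,-0.4,-0.05,0],[0.75,-0.59,-0.471,-0.05,0],[0.75,-0.59,-0.471,-0.05,0],[0.75,-0.59,-0.471,-0.05,0]]' 60; python3 -c "
from h import *
s=manip.read_state();print(s['q'],s['position'])"
```

```text
t: 1.3
position: [0.4879, 0.0246, 0.2813]
eef_rot: [-0.685, -3.066, 0.0]
ft_force: [0.6, 1.0, 0.7]
width: 0.752
grasp_force: 0.0
[-0.08210382  0.515457   -0.05717002  1.70532373  0.03532862  0.92199716
  0.97780538] [0.48788745 0.02460445 0.28128236]
```

```bash
python3 -m creep '[[0.75,-0.04,-0.032,0,0.05],[0.75,-0.08,-0.063,0,0.1],[0.75,-0.12,-0.095,0,0.15],[0.75,-0.159,-0.126,0,0.2],[0.75,-0.159,-0.126,0.03,0.2],[0.75,-0.159,-0.126,0.06,0.2],[0.75,-0.159,-0.126,0.06,0.2],[0.75,-0.159,-0.126,0.06,0.2]]' 60; python3 - <<'E'
from h import *
f=grab('wrist');cv2.imwrite('pics/w1.png',f['frame'])
s=manip.read_state();print(s['q'],s['position'],cv2.Rodrigues(s['eef_rot'])[0],s['moment'])
print(proj(f,[[.578,-.1575,.106],[.542,-.248,.081]]))
E
```

```text
t: 2.1
position: [0.5777, -0.155, 0.222]
eef_rot: [-1.599, -2.704, 0.0]
ft_force: [0.3, -0.2, 0.4]
width: 0.756
grasp_force: 0.0
[ 0.15452288  0.75707142  0.11308078  1.40958783 -0.09340619  0.97879773
  0.79206392] [ 0.57807211 -0.154988    0.22272897] [[-4.82108781e-01  8.76110411e-01  1.29289964e-03]
 [ 8.76110809e-01  4.82109612e-01 -4.14889659e-04]
 [-9.86808492e-04  9.32701399e-04 -9.99999078e-01]] [ 0.01033315  0.04338947 -0.00213955]
[[316.30681241 233.55680527]
 [219.29749355 300.91403528]]
```

View pics/w1.png

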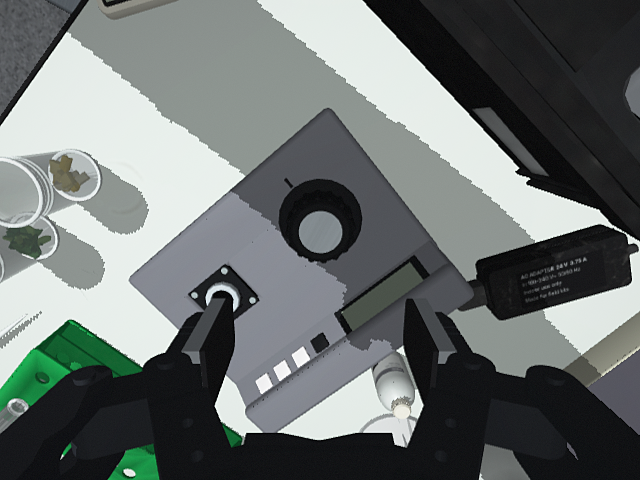

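Wrist view: the knob's pale cap is at about (320,230), against a prediction of (316,234). The well collar is at about (221,295), against (219,301), and is partly hidden by a finger.

```bash
python3 - <<'E'
from h import *
f=load('wrist');im=f['frame']
g=cv2.cvtColor(im,6)[195:265,285:355]
m=(g>90).astype(np.uint8); n,l,st,c=cv2.connectedComponentsWithStats(m); i=l[35,35]; print(st[i],c[i]+[285,195])
u=c[i]+[285,195]; k=onz(f,*u,.106); print('knob',k)
for d in(0,180): print()
print('well',onz(f,221,295,.081))
s=manip.read_state();R=cv2.Rodrigues(s['eef_rot'])[0]
print(R.T@(np.array([k[0],k[1],.079])-s['position']))
E
```

```text
[  14   16   43   42 1432] [320.07611732 231.64315642]
knob [ 0.57956143 -0.15511632  0.106     ]


well [ 0.54104832 -0.24280935  0.081     ]
[-0.0006886   0.00110889  0.14373082]
```

```bash
python3 -m creep '[[0.75,-0.001,0,0.05,0],[0.75,-0.001,0,0.1,0],[0.75,-0.001,0,0.12,0],[0.75,-0.001,0,0.13,0],[0.75,-0.001,0,0.142,0],[0.75,-0.001,0,0.142,0],[0.75,-0.001,0,0.142,0],[0.75,-0.001,0,0.142,0]]' 60; python3 -c "
from h import *
s=manip.read_state();print(s['position'],s['moment'],s['q'][6])"
```

```text
t: 2.95
position: [0.5786, -0.1561, 0.0804]
eef_rot: [1.598, 2.703, 0.001]
ft_force: [0.2, -0.5, -0.0]
width: 0.752
grasp_force: 0.0
[ 0.57864468 -0.15606904  0.08043252] [-0.06199285 -0.01338287 -0.00488344] 0.8094965692481132
```

```bash
python3 -m creep '[[0.4,0,0,0,0],[0.4,0,0,0,0],[0.4,0,0,0,0],[0.4,0,0,0,0],[0.4,0,0,0,0],[0.4,0,0,0,0],[0.4,0,0,0,0],[0.4,0,0,0,0]]' 60; python3 -c "
from h import *
s=manip.read_state();print(s['position'],s['moment'],s['q'][6],s['width'])"
```

```text
t: 3.75
position: [0.5793, -0.1556, 0.0806]
eef_rot: [1.597, 2.702, 0.002]
ft_force: [0.7, 2.7, 12.5]
width: 0.549
grasp_force: 59.7
[ 0.57925873 -0.15564845  0.08059693] [ 0.64452269 -0.35802752  0.00921993] 0.8095230414085998 0.5494527098480967
```

```bash
cat > r.py <<'E'
from h import *
s=manip.read_state();R=cv2.Rodrigues(s['eef_rot'])[0]
print('yaw',np.degrees(np.arctan2(R[1,1],R[0,1])).round(2),'mz',s['moment'].round(3),s['position'].round(4),s['q'][6].round(3),s['grasp_force'])
E
python3 -m creep '[[0.4,0,0,-0.001,-0.01],[0.4,0,0,-0.001,-0.02],[0.4,0,0,-0.001,-0.02],[0.4,0,0,-0.001,-0.02]]' 60; python3 r.py
python3 -m creep '[[0.4,0,0,0,-0.01],[0.4,0,0,0,-0.02],[0.4,0,0,0,-0.02]]' 60; python3 r.py
```

```text
t: 4.15
position: [0.5792, -0.1556, 0.0808]
eef_rot: [1.512, 2.752, 0.002]
ft_force: [6.1, 1.4, -2.6]
width: 0.541
grasp_force: 64.6
yaw 32.43 mz [ 0.469 -1.44  -0.176] [ 0.5792 -0.1556  0.0808] 0.853 64.63405251502991
t: 4.45
position: [0.5792, -0.1556, 0.0808]
eef_rot: [1.423, 2.798, 0.002]
ft_force: [5.3, 1.6, -1.5]
width: 0.545
grasp_force: 64.7
yaw 36.1 mz [ 0.363 -1.425 -0.034] [ 0.5792 -0.1556  0.0808] 0.897 64.66972947120667
```

```bash
for i in 1 2 3 4; do :; done
python3 -m creep '[[0.4,0,0,0,-0.01],[0.4,0,0,0,-0.02],[0.4,0,0,0,-0.02]]' >/dev/null; python3 r.py
python3 -m creep '[[0.4,0,0,0,-0.01],[0.4,0,0,0,-0.02],[0.4,0,0,0,-0.02]]' >/dev/null; python3 r.py
python3 -m creep '[[0.4,0,0,0,-0.01],[0.4,0,0,0,-0.02],[0.4,0,0,0,-0.02]]' >/dev/null; python3 r.py
```

```text
yaw 39.71 mz [ 0.393 -1.37   0.007] [ 0.5792 -0.1557  0.0808] 0.941 64.68961358070374
yaw 43.31 mz [ 0.339 -1.346  0.107] [ 0.5792 -0.1556  0.0808] 0.984 64.70553159713745
yaw 46.92 mz [ 0.301 -1.319  0.214] [ 0.5792 -0.1557  0.0808] 1.028 64.71201181411743
```

```bash

python3 -m creep '[[0.4,0,0,0,-0.01],[0.4,0,0,0,-0.02],[0.4,0,0,0,-0.02]]' >/dev/null; python3 r.py
python3 -m creep '[[0.4,0,0,0,-0.01],[0.4,0,0,0,-0.02],[0.4,0,0,0,-0.02]]' >/dev/null; python3 r.py
python3 -m creep '[[0.4,0,0,0,-0.01],[0.4,0,0,0,-0.01]]' >/dev/null; python3 r.py
python3 -m creep '[[0.4,0,0,0,-0.01],[0.4,0,0,0,-0.01]]' >/dev/null; python3 r.py
```

```text
yaw 50.52 mz [ 0.227 -1.221  0.226] [ 0.5792 -0.1557  0.0808] 1.071 64.71211910247803
yaw 54.08 mz [ 0.556 -1.36  -0.152] [ 0.5792 -0.1557  0.0808] 1.114 64.65355396270752
yaw 55.89 mz [ 0.445 -1.301 -0.135] [ 0.5792 -0.1557  0.0808] 1.136 64.66095685958862
yaw 57.69 mz [ 0.457 -1.3   -0.122] [ 0.5791 -0.1557  0.0808] 1.158 64.67706799507141
```

```bash

python3 -m creep '[[0.4,0,0,0,-0.01],[0.4,0,0,0,-0.01]]' >/dev/null; python3 r.py
python3 -m creep '[[0.4,0,0,0,-0.01],[0.4,0,0,0,-0.01]]' >/dev/null; python3 r.py
python3 -m creep '[[0.4,0,0,0,-0.01],[0.4,0,0,0,-0.01]]' >/dev/null; python3 r.py
```

```text
yaw 59.49 mz [ 0.43  -1.371 -0.104] [ 0.5791 -0.1557  0.0808] 1.18 64.70145463943481
yaw 61.3 mz [ 0.374 -1.282 -0.014] [ 0.5791 -0.1557  0.0808] 1.202 64.71487998962402
yaw 63.1 mz [ 0.336 -1.279  0.106] [ 0.5791 -0.1557  0.0808] 1.224 64.72270131111145
```

Past the crest, so there was no stop at that click. The next click is near 73.5°.

```bash

python3 -m creep '[[0.4,0,0,0,-0.02],[0.4,0,0,0,-0.04],[0.4,0,0,0,-0.05],[0.4,0,0,0,-0.05]]' >/dev/null; python3 r.py
python3 -m creep '[[0.4,0,0,0,-0.01],[0.4,0,0,0,-0.01]]' >/dev/null; python3 r.py
python3 -m creep '[[0.4,0,0,0,-0.01],[0.4,0,0,0,-0.01]]' >/dev/null; python3 r.py
python3 -m creep '[[0.4,0,0,0,-0.01],[0.4,0,0,0,-0.01]]' >/dev/null; python3 r.py
python3 -m creep '[[0.4,0,0,0,-0.01],[0.4,0,0,0,-0.01]]' >/dev/null; python3 r.py
```

```text
yaw 72.12 mz [ 0.228 -1.269  0.287] [ 0.5791 -0.1558  0.0808] 1.334 64.73148465156555
yaw 73.9 mz [ 0.368 -1.297  0.07 ] [ 0.5791 -0.1557  0.0808] 1.355 64.67337012290955
yaw 75.68 mz [ 0.517 -1.313 -0.146] [ 0.5791 -0.1557  0.0808] 1.377 64.66118216514587
yaw 77.48 mz [ 0.436 -1.238 -0.107] [ 0.5791 -0.1557  0.0808] 1.4 64.67276573181152
yaw 79.29 mz [ 0.328 -1.257 -0.116] [ 0.5791 -0.1557  0.0808] 1.422 64.69513177871704
```

```bash

python3 -m creep '[[0.4,0,0,0,-0.01],[0.4,0,0,0,-0.01]]' >/dev/null; python3 r.py
python3 -m creep '[[0.4,0,0,0,-0.01],[0.4,0,0,0,-0.01]]' >/dev/null; python3 r.py
```

```text
yaw 81.09 mz [ 0.358 -1.156 -0.091] [ 0.5791 -0.1557  0.0808] 1.444 64.71366047859192
yaw 82.89 mz [ 0.264 -1.187 -0.061] [ 0.5791 -0.1557  0.0808] 1.466 64.72480773925781
```

```bash

python3 -m creep '[[0.4,0,0,0,-0.01],[0.4,0,0,0,-0.02],[0.4,0,0,0,-0.02]]' >/dev/null; python3 r.py
python3 -m creep '[[0.4,0,0,0,-0.02],[0.4,0,0,0,-0.04],[0.4,0,0,0,-0.05],[0.4,0,0,0,-0.05]]' >/dev/null; python3 r.py
python3 -m creep '[[0.4,0,0,0,-0.01],[0.4,0,0,0,-0.01]]' >/dev/null; python3 r.py
python3 -m creep '[[0.4,0,0,0,-0.01],[0.4,0,0,0,-0.01]]' >/dev/null; python3 r.py
python3 -m creep '[[0.4,0,0,0,-0.01],[0.4,0,0,0,-0.01]]' >/dev/null; python3 r.py
```

```text
yaw 86.5 mz [ 0.289 -1.232  0.042] [ 0.5791 -0.1558  0.0808] 1.511 64.72220063209534
yaw 95.52 mz [ 0.118 -1.265  0.307] [ 0.5791 -0.1558  0.0808] 1.623 64.70716953277588
yaw 97.27 mz [ 0.378 -1.198 -0.186] [ 0.5791 -0.1558  0.0808] 1.645 64.65863943099976
yaw 99.08 mz [ 0.356 -1.275 -0.181] [ 0.5791 -0.1558  0.0808] 1.668 64.67196822166443
yaw 100.88 mz [ 0.225 -1.254 -0.194] [ 0.5791 -0.1558  0.0808] 1.691 64.717458486557
```

Click found near 96.5°. Moving on in small steps to feel for the pad.

```bash

python3 -m creep '[[0.4,0,0,0,-0.008],[0.4,0,0,0,-0.008]]' >/dev/null; python3 r.py
python3 -m creep '[[0.4,0,0,0,-0.008],[0.4,0,0,0,-0.008]]' >/dev/null; python3 r.py
```

```text
yaw 102.3 mz [ 0.213 -1.265 -0.259] [ 0.5791 -0.1558  0.0808] 1.709 64.69057202339172
yaw 103.74 mz [ 0.175 -1.307 -0.31 ] [ 0.5791 -0.1558  0.0808] 1.727 64.68625545501709
```

```bash

python3 -m creep '[[0.4,0,0,0,-0.008],[0.4,0,0,0,-0.008]]' >/dev/null; python3 r.py
```

```text
yaw 105.18 mz [ 0.029 -1.31  -0.351] [ 0.5792 -0.1558  0.0808] 1.745 64.67563033103943
```

```bash

python3 -m creep '[[0.4,0,0,0,0.03],[0.4,0,0,0,0.06],[0.4,0,0,0,0.09],[0.4,0,0,0,0.12],[0.4,0,0,0,0.15],[0.4,0,0,0,0.18],[0.4,0,0,0,0.21],[0.4,0,0,0,0.24],[0.4,0,0,0,0.27],[0.4,0,0,0,0.275],[0.4,0,0,0,0.275]]' >/dev/null; python3 r.py
python3 -m creep '[[0.4,0,0,0,0.01],[0.4,0,0,0,0.02],[0.4,0,0,0,0.02]]' >/dev/null; python3 r.py
python3 -m creep '[[0.4,0,0,0,0.01],[0.4,0,0,0,0.02],[0.4,0,0,0,0.02]]' >/dev/null; python3 r.py
python3 -m creep '[[0.4,0,0,0,0.01],[0.4,0,0,0,0.02],[0.4,0,0,0,0.02]]' >/dev/null; python3 r.py
python3 -m creep '[[0.4,0,0,0,0.01],[0.4,0,0,0,0.02],[0.4,0,0,0,0.02]]' >/dev/null; python3 r.py
python3 -m creep '[[0.4,0,0,0,0.01],[0.4,0,0,0,0.02],[0.4,0,0,0,0.02]]' >/dev/null; python3 r.py
```

```text
yaw 55.6 mz [ 0.475 -1.318 -0.247] [ 0.5792 -0.1557  0.0808] 1.131 64.65749859809875
yaw 51.97 mz [ 0.447 -1.321 -0.28 ] [ 0.5792 -0.1556  0.0808] 1.087 64.67276573181152
yaw 48.4 mz [ 0.256 -1.307  0.171] [ 0.5792 -0.1557  0.0808] 1.044 64.7216284275055
yaw 44.8 mz [ 0.32  -1.315  0.086] [ 0.5792 -0.1556  0.0808] 1.001 64.69372987747192
yaw 41.19 mz [ 0.302 -1.346  0.018] [ 0.5792 -0.1557  0.0808] 0.957 64.67336654663086
yaw 37.58 mz [ 0.338 -1.442 -0.114] [ 0.5792 -0.1556  0.0808] 0.914 64.66542720794678
```

```bash

python3 -m creep '[[0.4,0,0,0,0.03],[0.4,0,0,0,0.06],[0.4,0,0,0,0.075],[0.4,0,0,0,0.075]]' >/dev/null; python3 r.py
python3 -m creep '[[0.4,0,0,0,0.02],[0.4,0,0,0,0.04],[0.4,0,0,0,0.04]]' >/dev/null; python3 r.py
python3 -m creep '[[0.4,0,0,0,0.02],[0.4,0,0,0,0.04],[0.4,0,0,0,0.04]]' >/dev/null; python3 r.py
python3 -m creep '[[0.4,0,0,0,0.01],[0.4,0,0,0,0.017],[0.4,0,0,0,0.017]]' >/dev/null; python3 r.py
```

```text
yaw 24.06 mz [ 0.27  -1.388  0.133] [ 0.5792 -0.1556  0.0808] 0.751 64.70165133476257
yaw 16.82 mz [ 0.302 -1.444 -0.046] [ 0.5792 -0.1556  0.0808] 0.663 64.68221783638
yaw 9.61 mz [ 0.281 -1.458 -0.238] [ 0.5793 -0.1556  0.0808] 0.576 64.68454599380493
yaw 6.65 mz [ 0.251 -1.533 -0.147] [ 0.5793 -0.1557  0.0808] 0.54 64.69156980514526
```

```bash

python3 -m creep '[[0.75,0,0,0,0],[0.75,0,0,0,0],[0.75,0,0,0,0],[0.75,0,0,0,0],[0.75,0,0,-0.01,0],[0.75,0,0,-0.03,0],[0.75,0,0,-0.07,0],[0.75,0,0,-0.12,0],[0.75,0,0,-0.12,0]]' ; python3 r.py
python3 -m creep '[[0.5,-0.04,-0.013,0,0],[0.5,-0.08,-0.027,0,0],[0.5,-0.12,-0.04,0,0],[0.5,-0.16,-0.053,0,0],[0.5,-0.2,-0.067,0,0],[0.5,-0.24,-0.08,0,0],[0.5,-0.265,-0.088,0,0],[0.5,-0.265,-0.088,0,0],[0.5,-0.265,-0.088,0,0],[0.5,-0.265,-0.088,0,0]]'
python3 - <<'E'
from h import *
f=grab('wrist');cv2.imwrite('pics/w2.png',f['frame'])
s=manip.read_state();print(s['q'],s['position'],s['t'])
print(proj(f,[[.522,-.430,.09],[.522,-.43,.057],[.542,-.248,.081]]))
E
```

```text
t: 15.25
position: [0.5799, -0.1568, 0.2068]
eef_rot: [2.084, 2.341, 0.006]
ft_force: [-0.1, -0.5, -1.0]
width: 0.753
grasp_force: 0.0
yaw 6.65 mz [ 0.021 -0.004 -0.04 ] [ 0.5799 -0.1568  0.2068] 0.507 0.0
t: 16.25
position: [0.522, -0.4284, 0.2008]
eef_rot: [2.087, 2.348, 0.001]
ft_force: [-0.1, 1.4, 0.1]
width: 0.5
grasp_force: 0.0
[ 0.56703245  0.9201087   0.19258909  1.09926018 -0.16901535  1.13655051
  0.87374559] [ 0.52200712 -0.42831976  0.20078125] 16.3
[[317.80662457 234.98814817]
 [317.890201   221.84453032]
 [393.04134292 -81.66822217]]
```

View pics/w2.png

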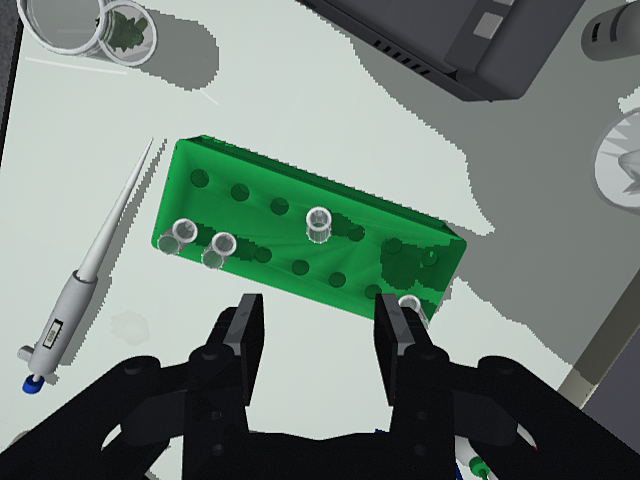

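Wrist view: the tube's bright ring (rack level) is near (318,217) and its top near (318,236). Predictions were (318,222) and (318,235), so it agrees within about 2 mm.

```bash
python3 - <<'E'
from h import *
f=load('wrist')
cv2.imwrite('pics/w2c.png',cv2.resize(f['frame'][195:255,285:355],None,fx=8,fy=8,interpolation=cv2.INTER_CUBIC))
print(onz(f,318,217,.057),onz(f,318,236,.09),onz(f,318,217,.09),ray(f,318,230))
E
```

```text
[ 0.52165092 -0.42635055  0.057     ] [ 0.52220718 -0.43067454  0.09      ] [ 0.52070179 -0.41790343  0.09      ] (array([ 0.5133935 , -0.35286039,  0.34410089]), array([ 0.03148497, -0.27860048, -0.96001152]))
```

View pics/w2c.png

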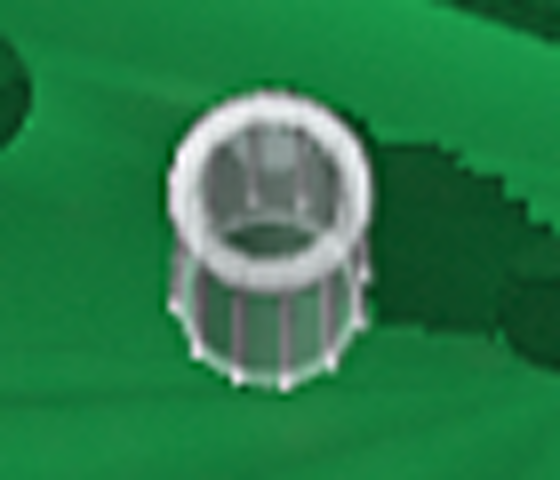

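```bash

python3 -m creep '[[0.5,0,0,0.05,0],[0.5,0,0,0.09,0],[0.5,0,0,0.11,0],[0.5,0,0,0.125,0],[0.5,0,0,0.138,0],[0.5,0,0,0.138,0],[0.5,0,0,0.138,0]]'; python3 r.py
python3 -m creep '[[0.35,0,0,0,0],[0.28,0,0,0,0],[0.2,0,0,0,0],[0.1,0,0,0,0],[0.1,0,0,0,0],[0.1,0,0,0,0],[0.1,0,0,0,0],[0.1,0,0,0,0],[0.1,0,0,0,0]]' 20; python3 r.py
```

```text
t: 17.0
position: [0.5218, -0.4296, 0.0632]
eef_rot: [2.088, 2.346, -0.0]
ft_force: [0.2, 0.5, 1.3]
width: 0.499
grasp_force: 0.0
yaw 6.67 mz [ 0.06  -0.021 -0.001] [ 0.5218 -0.4296  0.0632] 0.896 0.0
t: 17.9
position: [0.5217, -0.4296, 0.0628]
eef_rot: [2.088, 2.346, -0.0]
ft_force: [0.0, 0.1, 6.9]
width: 0.177
grasp_force: 20.8
yaw 6.66 mz [0.04  0.035 0.03 ] [ 0.5217 -0.4296  0.0628] 0.896 20.775735676288605
```

```bash

python3 -m creep '[[0.1,0,0,-0.02,0],[0.1,0,0,-0.05,0],[0.1,0,0,-0.1,0],[0.1,0,0,-0.12,0],[0.1,0.045,0.01,-0.12,0],[0.1,0.09,0.02,-0.12,0],[0.1,0.135,0.031,-0.12,0],[0.1,0.178,0.041,-0.12,0],[0.1,0.178,0.041,-0.12,0],[0.1,0.178,0.041,-0.12,0],[0.1,0.178,0.041,-0.12,0]]' 30; python3 r.py
python3 - <<'E'
from h import *
f=grab('wrist');cv2.imwrite('pics/w3.png',f['frame'])
s=manip.read_state();p=s['position'];print(p)
print('well',proj(f,[.542,-.248,.081]),'foot,shoulder',proj(f,[p+[0,0,-.058],p+[0,0,-.006]]))
g=grab('side');a=g['frame'][180:300,240:380];cv2.imwrite('pics/s3.png',cv2.resize(a,None,fx=5,fy=5,interpolation=cv2.INTER_CUBIC))
E
```

```text
t: 19.0
position: [0.5412, -0.2488, 0.1823]
eef_rot: [2.09, 2.345, -0.001]
ft_force: [-1.0, 0.6, -0.2]
width: 0.174
grasp_force: 29.4
yaw 6.6 mz [-0.005 -0.02   0.005] [ 0.5412 -0.2488  0.1823] 0.666 29.350460171699524
[ 0.54118479 -0.24891007  0.18228396]
well [[319.4717946  235.78249352]] foot,shoulder [[317.85507183 261.3094599 ]
 [317.54030371 306.59739437]]
```

View pics/w3.png

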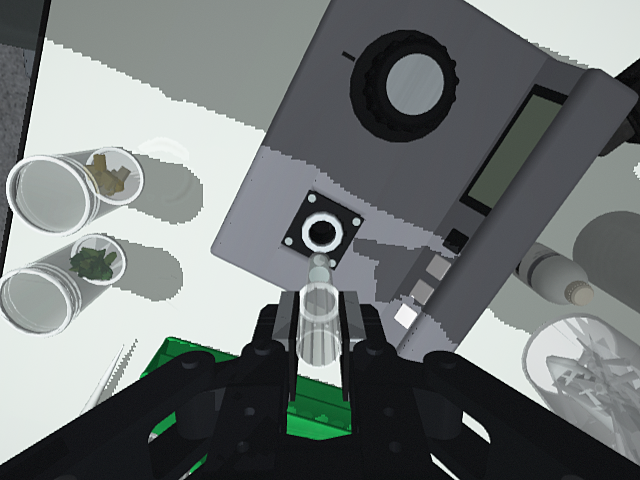

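View pics/s3.png

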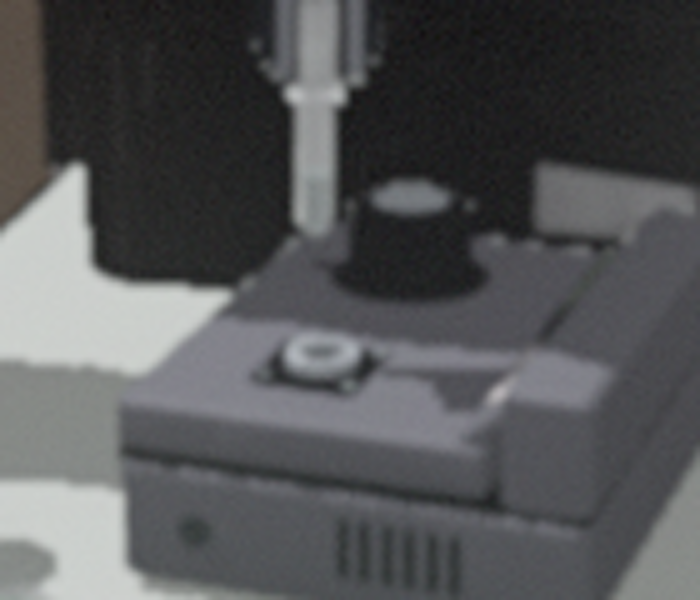

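Wrist view: well bore at (321.5,232.5), tube foot about (319,261), shoulder ring (320,303). The side crop puts the foot at about (303.2,226.4), the shoulder at (303.2,199) and the well at (304.6,250.6).

```bash
python3 - <<'E'
from h import *
f=load('wrist');g=load('side')
o=lambda p,y:(lambda q:q[0]+q[1]*(y-q[0][1])/q[1][1])(ray(g,*p))
print('side foot',o((303.2,226.4),-.249),'shoulder',o((303.2,199),-.249),'well',o((304.6,250.6),-.248), onz(g,304.6,250.6,.081))
im=f['frame'];gr=cv2.GaussianBlur(cv2.cvtColor(im,6),(3,3),0)
m=(gr[205:262,290:355]<45).astype(np.uint8)
n,l,st,c=cv2.connectedComponentsWithStats(m)
for i in range(1,n):
  if st[i,4]>60: print(st[i],c[i]+[290,205])
w=onz(f,321.5,232.5,.081); s=onz(f,320,303,.176); ft=onz(f,319,261,.124); print('wrist well',w,'shoulder',s,'foot',ft)
E
```

```text
side foot [ 0.5396763  -0.249       0.12552199] shoulder [ 0.53981423 -0.249       0.17512287] well [ 0.5420553  -0.248       0.07970158] [ 0.54197519 -0.25124783  0.081     ]
[   0    0   65   57 1418] [323.23060649 227.8145275 ]
[ 20  16  25  23 449] [321.77505568 232.32739421]
wrist well [ 0.54301811 -0.2457026   0.081     ] shoulder [ 0.54200952 -0.24732852  0.176     ] foot [ 0.54177995 -0.24877257  0.124     ]
```

```bash

python3 -m creep '[[0.1,0.001,0.002,0.02,0],[0.1,0.001,0.002,0.036,0],[0.1,0.001,0.002,0.036,0],[0.1,0.001,0.002,0.036,0],[0.1,0.001,0.002,0.036,0]]' 30; python3 r.py
python3 - <<'E'
from h import *
f=grab('wrist');s=manip.read_state();p=s['position']
a=cv2.resize(f['frame'][190:320,260:380],None,fx=4,fy=4,interpolation=cv2.INTER_CUBIC)
g=grab('side');b=cv2.resize(g['frame'][200:270,270:340],None,fx=7,fy=7,interpolation=cv2.INTER_CUBIC)
H=520;c=np.zeros((H,780,3),np.uint8);c[:520,:300]=a[:,90:390];c[:490,300:790]=b[:, :480];cv2.imwrite('pics/m4.png',c)
print('well',proj(f,[.542,-.248,.081]),proj(g,[.542,-.248,.081]),'foot',proj(f,p+[0,0,-.058]),proj(g,p+[0,0,-.058]))
E
```

```text
t: 19.6
position: [0.5436, -0.2471, 0.1472]
eef_rot: [2.088, 2.345, 0.0]
ft_force: [-0.4, 1.7, 0.6]
width: 0.174
grasp_force: 29.4
yaw 6.64 mz [0.025 0.011 0.041] [ 0.5436 -0.2471  0.1472] 0.672 29.350607693195343
well [[314.85555643 257.05024959]] [[304.56744412 249.92012981]] foot [[317.98818275 260.82730724]] [[305.45832905 245.40278524]]
```

View pics/m4.png

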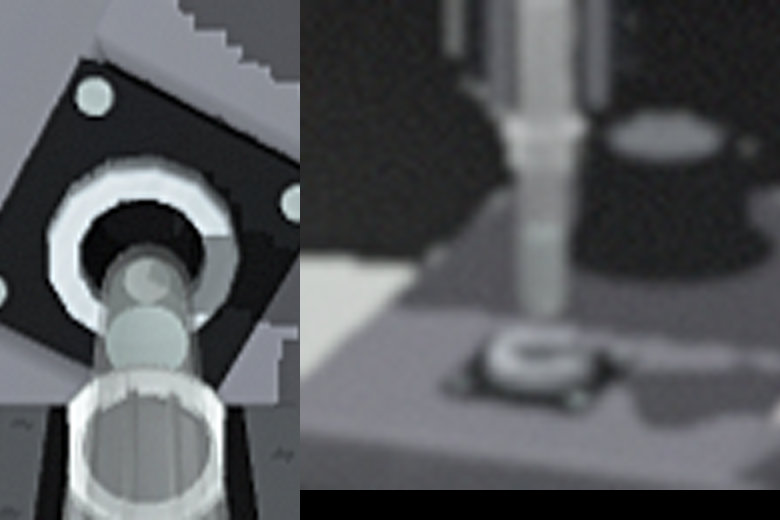

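Wrist part: bore centre at about (318.3,251.3), foot about (319.3,261). Side part: foot at column 304.4, well at 304.3, so they line up in x.

```bash
python3 - <<'E'
from h import *
f=load('wrist');g=load('side')
w=onz(f,318.3,251.3,.081);print('well',w)
for z in(.088,.089,.0905): print(onz(f,319.3,261,z)-w)
print('shoulder-w',onz(f,319,300,.141)-w)
fr=f['frame'];gr=cv2.GaussianBlur(cv2.cvtColor(fr,6),(3,3),0)
# circle fit to collar's outer bright edge, upper half
pts=[]
for a in np.radians(np.arange(180,361,6)):
    prof=[gr[int(round(251+r*np.sin(a))),int(round(318+r*np.cos(a)))] for r in range(14,32)]
    d=np.diff(np.array(prof,float)); r=14+np.argmin(d)+.5; pts.append((318+r*np.cos(a),251+r*np.sin(a)))
e=cv2.fitEllipse(np.array(pts,np.float32));print(e,onz(f,*e[0],.081))
b=g['frame'];gg=cv2.cvtColor(b,6)
for v in (232,236,240): print(gg[v,296:314])
for v in (248,250,252): print(gg[v,294:316])
E
```

```text
well [ 0.54349338 -0.24445543  0.081     ]
[ 0.00088075 -0.0029361   0.007     ]
[ 0.00083468 -0.00256085  0.008     ]
[ 0.00076558 -0.00199797  0.0095    ]
shoulder-w [0.00028446 0.00016752 0.06      ]
((317.82012939453125, 252.0731201171875), (40.88850784301758, 47.57720947265625), 109.22584533691406) [ 0.54328425 -0.24493123  0.081     ]
[ 86  82  79  81  94 113 134 146 147 151 144 124  87  53  35  34  30  36]
[ 83  83  84  83  93 112 126 131 132 136 132 111  73  39  34  37  36  33]
[ 84  81  81  81  90 108 122 128 132 133 132 117  96  83  78  77  76  74]
[128 121 112 127 150 163 162 157 155 149 147 145 147 148 140 128 125 124
 122 120 117 114]
[108  84 104 149 176 171 152 130 113 108 108 109 118 125 125 122 116 102
  84  80 102 120]
[ 63  56  83 127 155 167 167 158 151 148 148 146 149 152 149 137 117  89
  57  38  47  65]
```

```bash

python3 -m creep '[[0.1,0.0005,-0.0005,0.003,0],[0.1,0.0005,-0.0005,0.007,0],[0.1,0.0005,-0.0005,0.01,0],[0.1,0.0005,-0.0005,0.012,0],[0.1,0.0005,-0.0005,0.013,0],[0.1,0.0005,-0.0005,0.013,0]]' 30; python3 r.py
```

```text
t: 20.3
position: [0.5428, -0.2462, 0.1332]
eef_rot: [2.089, 2.347, -0.0]
ft_force: [0.1, -0.1, -0.4]
width: 0.173
grasp_force: 29.5
yaw 6.66 mz [-0.182 -0.058  0.033] [ 0.5428 -0.2462  0.1332] 0.676 29.46077138185501
```

```bash

python3 -m creep '[[0.1,0,0,0.005,0],[0.1,0,0,0.01,0],[0.1,0,0,0.015,0],[0.1,0,0,0.02,0],[0.1,0,0,0.02,0]]' 30; python3 r.py
```

```text
t: 20.8
position: [0.5426, -0.2462, 0.1126]
eef_rot: [-2.088, -2.346, 0.001]
ft_force: [0.9, -2.2, -0.5]
width: 0.176
grasp_force: 29.3
yaw 6.66 mz [-0.544 -0.122 -0.047] [ 0.5426 -0.2462  0.1126] 0.681 29.271511137485504
```

```bash

python3 -m creep '[[0.1,-0.001,0,0,0],[0.1,-0.001,0,0.005,0],[0.1,-0.001,0,0.01,0],[0.1,-0.001,0,0.015,0],[0.1,-0.001,0,0.018,0],[0.1,-0.001,0,0.018,0]]' 30; python3 r.py
```

```text
t: 21.4
position: [0.5427, -0.247, 0.0948]
eef_rot: [-2.088, -2.346, 0.0]
ft_force: [0.4, 0.3, -0.7]
width: 0.175
grasp_force: 29.4
yaw 6.66 mz [-0.029 -0.002 -0.02 ] [ 0.5427 -0.247   0.0948] 0.687 29.374534785747528
```

Centred now, with almost no force. Down the last 6 mm in small steps until the floor is felt.

```bash

python3 -m creep '[[0.1,0,0,0.002,0],[0.1,0,0,0.004,0],[0.1,0,0,0.004,0]]' >/dev/null; python3 r.py; python3 -c "
from h import *
print(manip.read_state()['ft_force'])"
python3 -m creep '[[0.1,0,0,0.001,0],[0.1,0,0,0.002,0],[0.1,0,0,0.002,0]]'; python3 r.py
```

```text
yaw 6.66 mz [0.016 0.012 0.01 ] [ 0.5429 -0.2471  0.0911] 0.688 29.374110996723175
[-0.82943354 -0.52516074 -0.85706502]
t: 22.0
position: [0.5432, -0.2473, 0.0898]
eef_rot: [2.088, 2.346, 0.0]
ft_force: [-0.9, 0.4, 6.9]
width: 0.174
grasp_force: 30.1
yaw 6.66 mz [ 0.116  0.182 -0.027] [ 0.5432 -0.2473  0.0898] 0.688 30.121690034866333
```

```bash

python3 -m creep '[[0.1,0,0,0.001,0],[0.1,0,0,0.001,0]]'; 
python3 -m creep '[[0.45,0,0,0,0],[0.45,0,0,0,0],[0.45,0,0,0,0],[0.45,0,0,0,0],[0.45,0,0,-0.02,0],[0.45,0,0,-0.06,0],[0.45,0,0,-0.11,0],[0.45,0,0,-0.12,0],[0.45,0,0,-0.12,0]]'
python3 - <<'E'
from h import *
g=grab('side');f=grab('wrist')
s=manip.read_state();print(s['position'])
print('exp top',proj(g,[.543,-.247,.117]),proj(f,[[.543,-.247,.117],[.543,-.247,.083]]))
gg=cv2.cvtColor(g['frame'],6)
for v in range(224,258,3): print(v,gg[v,294:316])
h=cv2.cvtColor(f['frame'],6)
cv2.imwrite('pics/end.png',np.hstack([cv2.resize(f['frame'][150:300,250:400],(390,390)),cv2.resize(g['frame'][200:280,260:340],(390,390))]))
E
```

```text
t: 22.2
position: [0.5435, -0.2476, 0.0897]
eef_rot: [2.087, 2.345, 0.001]
ft_force: [-3.0, 1.4, 21.6]
width: 0.176
grasp_force: 31.6
t: 23.1
position: [0.5435, -0.2474, 0.21]
eef_rot: [2.087, 2.345, 0.001]
ft_force: [-0.1, -0.0, -0.6]
width: 0.452
grasp_force: 0.0
[ 0.54268202 -0.2468848   0.20748895]
exp top [[305.08505033 230.60013712]] [[318.02614446 241.6424966 ]
 [318.09192387 226.43029429]]
224 [ 37  35  34  33  37  33  37  43  68  95 105 106  93  74  63  60  52  36
  31  30  34  33]
227 [34 32 42 66 83 82 78 79 79 83 82 81 79 81 80 65 46 35 31 29 32 30]
230 [ 49  70  87  91  91  98 114 127 133 130 128 128 128 128 120  88  54  33
  35  33  36  33]
233 [ 81  82  83  82  91 122 142 149 147 145 142 143 142 137 121  88  54  37
  36  31  36  33]
236 [ 85  84  83  82  92 118 139 146 145 144 140 142 142 137 122  94  57  36
  34  34  36  33]
239 [ 85  85  83  82  94 114 135 142 143 139 140 140 141 139 128 107  78  63
  58  57  52  49]
242 [ 86  89  87  82  92 112 132 136 139 136 137 139 139 135 125 107  90  79
  82  80  84  80]
245 [130 130 130 126 127 133 137 139 139 137 137 139 138 133 122 109  91  87
  84  81  82  84]
248 [129 121 112 125 149 169 177 171 160 153 152 155 161 169 171 159 138 126
 123 121 126 128]
251 [ 83  64  98 146 173 180 175 168 165 163 164 162 162 158 152 136 119  96
  65  54  74  95]
254 [ 72  49  56  77  97 107 114 119 124 126 124 122 120 112 103  94  79  60
  47  48  62  77]
257 [104 103  98  97  91  85  74  70  66  63  60  52  53  63  88 111 105  98
 104 121 130 132]
```

```bash
python3 -c "
from h import *
print(manip.hand_in())"
```

```text
the job is handed in; nothing more can be done
None
```

I turned the knob to its end stop and back four clicks, seated the sample tube on the well floor, and handed the job in at about 23 s; the hand-in gave no verdict.

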